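Draw an LED driver from behind the spring flap and bed it in the test jig

ROBOT

A 7-joint arm with a two-finger parallel gripper is mounted at the origin on the work surface. World frame = base frame: x ahead of the robot, y to its left, z up, the work surface at z = 0. Lengths are in m, angles in degrees, forces in N, time in s.
With the tool pointing down it reaches from about 0.4 to 0.85 m from the base axis. Payload 10.4 kg.
Tool frame: the origin (TCP) lies midway between the tips of the shut fingers; the grasp point (between the pads) lies 19 mm behind it; z points along the fingers, y is the direction in which the jaws open and shut (so a half turn about z gives the same grasp; the last joint's range is limited). The gripper opens to 87 mm and grips with 3 to 60 N. Pads are 19 mm wide; open, the fingers measure 117 mm over their backs; the gripper's body (75 mm by 190 mm) begins 51 mm behind the grasp point.
Start: joints at [-78.129, 19.034, -3.707, 83.658, 1.238, 77.344, -5.071], TCP at [0.142, 0.609, 0.223] pointing down, gripper open.
Joint ranges: [-148.97, 148.97], [-28.65, 121.19], [-84.17, 76.75], [9.2, 138.47], [-72.65, 252.65], [3.7, 117.97], [-149.18, 149.18]. Speed limits (degrees/s): [127.2, 127.2, 159.86, 159.86, 180, 180, 180].

INTERFACE

Orientations are given as [roll, pitch, yaw] about the fixed x, y, z axes, in that order (R = Rz(yaw) Ry(pitch) Rx(roll)).
In Python, from plant import sense, read_camera, camera_params, finish_job gives the robot as it stands.
- The arm moves only by the tool play_rows, never from a script. Its argument "steps" is a list of rows, each a list of 6 numbers: the shift along the tool's x, y, z in mm, then the turn, a rotation vector about the tool's x, y, z in degrees. A call has 1 to 20 rows; each row is the pose to reach, as a shift and turn from the pose commanded when the call began, along the tool's axes at that moment; what a row does not reach only later rows make up. A row lasts 1/10 s, in which the tool goes at most 50 mm and 8.59 degrees, less where a joint would pass 70% of its speed; a pose out of reach is approached as far as the arm can. A call with a gripper value outside its range is refused whole. "grip" is the closure, from -1 (fully open) to 1 (shut), so that 0 is half open, set as the call begins (left out, the last holds). The fingers move at their own pace and stop on an object; "newtons" is the grip in N (left out, the last holds). Time passes only in rows, so rows that repeat a pose let the fingers close. It gives the time, the measured TCP pose, the force and the opening at its end, in the units of the state.
- sense(): the state, without advancing time (a new reading comes with each control period).
- read_camera(name): name is "scene" or "top" or "wrist"; returns (picture, depth): 400x640x3 uint8, red, green, blue; 400x640 float32, m along the optical axis (not along the pixel's ray), 0 where there is no reading.
- camera_params(name): a dict with "camera_matrix" (3x3 intrinsics, pixels), "R" (3x3) and "t" (3): a world point X has camera coordinates R X + t; the wrist camera has in their place "mount" (4x4, takes a point from camera to tool coordinates, whose origin is the TCP and whose axes are the flange's). Camera axes: x right, y down, z forward; pixel columns grow to the right and rows downward; lengths in m; the calibration is good to about 2 mm. The wrist camera is an equidistant fisheye: a pixel r from the principal point sees the ray r / f radians off the axis. A picture is of the moment at which its call begins: read the wrist's pose just before it. camera_params takes no time and is no camera call.
- finish_job(): hands the job in, once; it reports no verdict.
The state is a dict: "time_s": time; "qpos": joint angles; "qd": joint speeds; "joint_efforts": joint torques, N m; "eef_pos": TCP position; "tcp_rot": TCP orientation; "force": force on the tool from outside, world axes, zero at the start; "moment": the same for the moment, N m; "finger_gap": finger opening in m.
Only numpy, scipy, OpenCV 4.12 (cv2) and the standard library are available. Lean on these libraries where they do the work, as an engineer would, in place of code of your own. Each camera call takes 0.05 s, during which the arm holds its last target.

TASK

Take the front LED driver out of the flow-rack lane, holding the spring flap open with your hand while you grip it, so that the next ones roll forward, and set it down and let go of it on the cardboard sheet. Then take it again by its long sides and lay it flat, right side up, on the yellow bed between the blue walls of the test jig, either way round; the flap must fall fully shut. Do not drop the driver, keep the other drivers in the lane, and leave the other things on the bench where they are.

Things in the scene. Friction and masses are not known exactly. Their poses are not given: they have to be found in the camera images.
- driver_front: The front LED driver in the lane, the one to move: a rigid box 38 (its x) x 56 (its y) x 32 mm high (its z), 63 to 126 g, white with a green cap at its +y end and a grey cap at its -y end. Origin: centre of its underside. In the lane its y axis runs across the lane and its x axis points up the lane's slope.
- driver_next: The second driver in the lane, same size and colours, touching the back of the front one. It rolls down into the front place by itself when the front one leaves.
- driver_last: The third driver in the lane, same size and colours, behind the second.
- lane: Red flow-rack lane fixed to the bench. Origin on the bench under the middle of its front place; x runs up the lane away from the robot, y across. Free rollers slope down 0.14 rad to the front. Side guides (61 mm apart, 16 mm above the rollers) begin 25 mm behind the origin. Base plate 8 mm thick, 190 mm wide, from 30 mm before to 140 mm behind the origin.
- lane_front (a point): Middle of the front place on the rollers, 55 mm above the bench: the front driver's underside centre. Beside its two ends (28 mm out and beyond) nothing rises above the rollers, so fingers can slide in from the front. A stop 48 mm wide, 12 mm above the rollers, stands 20 to 26 mm in front of this point.
- flap (a joint): Angle of the clear flap over the front place, rad: 0 shut, up to 1.7 as its front edge swings up and away from the robot. Spring and weight shut it (0.2 N m shut, 0.3 at 1 rad: a push of 3 to 8 N); it never stays open. Push its lip roller along the lane's +x: a hand sliding in from the front, fingers down, opens it with its back and keeps it open; it shuts behind the hand.
- flap_hinge (a point): Middle of the flap's hinge line, which runs along the lane's y, 58 mm behind the lane origin, 112 mm above the bench. The clear panel, 144 mm wide, 3 mm thick, 85 mm long to the roller, rises from it towards the robot at 0.35 rad when shut: front edge 22 mm before the lane origin, 141 mm high. Its two posts (tops 108 mm high) stand 77 to 89 mm to each side.
- flap_lip (a point): Middle of the orange free-turning roller, 16 mm across, 130 mm wide, that forms the flap's front edge (centre 141 mm above the bench, 22 mm in front of the lane origin when shut). It rolls along whatever pushes it, so it does not jam by friction.
- mat: Brown cardboard set-down sheet fixed to the bench, 200 (x) x 180 (y) x 3 mm. Origin: centre of its underside.
- jig: Grey test jig fixed to the bench: base 130 (x) x 110 (y) x 14 mm, two blue end walls 40 mm along x, rising 32 mm above the base, inner faces 66 mm apart along y. Yellow bed between them, top 14 mm above the bench; the driver's 56 mm length goes along y, so fingers fit only at its long sides, at +x and -x, which are open. Origin: centre of the base's underside, under the bed's middle.
- screwdriver: Loose screwdriver lying on the bench, a bystander. Origin under its middle.
- cleaner: Loose white bottle with blue cap, 56 mm across, 140 mm high, a bystander. Origin: centre of its underside.
- tape_roll: Loose yellow tape roll lying flat, 90 mm across, 24 mm high, a bystander. Origin: centre of its underside.
- lamp_plate: Loose round aluminium lamp plate, 150 mm across, 14 mm high, a bystander. Origin: centre of its underside.
- screw_bin: Loose blue open bin, 100 x 130 x 55 mm, a bystander. Origin: centre of its underside.
- lens_puck: Loose orange disc, 48 mm across, 20 mm high, a bystander. Origin: centre of its underside.
There are look-alikes about, which are no part of the job. Leave any pink or red look-alike of the driver_last alone. Of the things that look like the jig, the larger one is meant.

How it is judged:
By the outcome, as a careful person would: the job done as asked, in the order asked, and still so for the second after the job is handed in, with the robot touching nothing.
It also fails if it takes over 64 s, if anything falls off the work surface, if the arm or the gripper's body presses on something with over 40 N, if the wrist force passes 120 N, or if a joint passes its speed limit or range.

## Working session

There is one attempt and no reset: what is moved stays moved. The work goes in short steps, Python scripts to look and compute and a tool call to move; the robot and the scene stay as the last step left them, time stands still between calls to the robot, and variables do not carry over. Pictures are saved under pics/ and viewed, and the job is handed in when it is done.

Besides the shell and the picture viewer there is one more tool, called after "Emit:" by a JSON object that holds its "op" and its "data", one argument or row to a line. play_rows: Moves the arm, as the interface text tells. Its arguments: {"type":"object","properties":{"steps":{"type":"array","items":{"type":"array","items":{"type":"number"}}},"grip":{"type":"number"},"newtons":{"type":"number"}},"required":["steps"]}

```bash
ls; mkdir -p pics; cat > h.py <<'E'
import numpy as np, cv2
from plant import sense, read_camera, camera_params, finish_job
from scipy.spatial.transform import Rotation as Ro
def pts(name,d):
    P=camera_params(name);K=np.array(P["camera_matrix"]);R=np.array(P["R"]);t=np.array(P["t"])
    v,u=np.mgrid[0:400,0:640]
    c=np.stack([(u-K[0,2])/K[0,0]*d,(v-K[1,2])/K[1,1]*d,d],-1)
    return (c-t)@R
def save(n,rgb): cv2.imwrite('pics/'+n,rgb[...,::-1])
E
python3 - <<'E'
from h import *
s=sense();print(s)
for n in("scene","top","wrist"):
    p,d=read_camera(n);save(n+'0.png',p);np.savez(n+'0.npz',p=p,d=d)
    print(n,camera_params(n))
E
```

```text
pics
{'time_s': 0.0, 'qpos': array([-78.12732598,  19.0721318 ,  -3.70655088,  83.70500543,
         1.23718009,  77.34334481,  -5.07289935]), 'qd': array([-0.0346051 , -0.01675414,  0.04024249, -0.08305313, -0.02387538,
       -0.02366063,  0.00069095]), 'joint_efforts': array([-6.93626826e-04, -6.23249602e+01,  2.42443214e-02, -3.89903140e+01,
       -6.14247657e-02,  3.96761997e-02,  1.32667069e-04]), 'eef_pos': array([0.14229598, 0.60819471, 0.22176053]), 'tcp_rot': array([-1.79919421e+02,  3.47754417e-03,  1.66830858e+02]), 'force': array([-0.33674544,  0.02390495, -0.38416363]), 'moment': array([-0.01118927,  0.00387448, -0.03318113]), 'finger_gap': 0.08721906117790848}
scene {'camera_matrix': array([[410.20861335,   0.        , 318.62989125],
       [  0.        , 410.20861335, 201.94993629],
       [  0.        ,   0.        ,   1.        ]]), 'R': array([[ 0.38081671,  0.92458147, -0.01130235],
       [ 0.54953581, -0.23613946, -0.80140411],
       [-0.74363232,  0.29897703, -0.59801648]]), 't': array([-0.18447711, -0.24285179,  1.70149941])}
top {'camera_matrix': array([[38
[... 178 characters left out ...]
802 ,  0.02148134],
       [-0.99156408, -0.01599946, -0.12862615],
       [ 0.1289287 , -0.01958376, -0.99146047]]), 't': array([-0.0381821 ,  0.62864156,  1.17365212])}
wrist {'camera_matrix': array([[309.70691629,   0.        , 319.46654672],
       [  0.        , 309.70691629, 196.65646405],
       [  0.        ,   0.        ,   1.        ]]), 'mount': array([[ 2.67494258e-04, -9.52393928e-01, -3.04870027e-01,
         8.49045559e-02],
       [ 9.99999492e-01,  5.51041744e-04, -8.44014389e-04,
         4.91811062e-05],
       [ 9.71830291e-04, -3.04869646e-01,  9.52393592e-01,
        -1.62671365e-01],
       [ 0.00000000e+00,  0.00000000e+00,  0.00000000e+00,
         1.00000000e+00]])}
```

View pics/scene0.png

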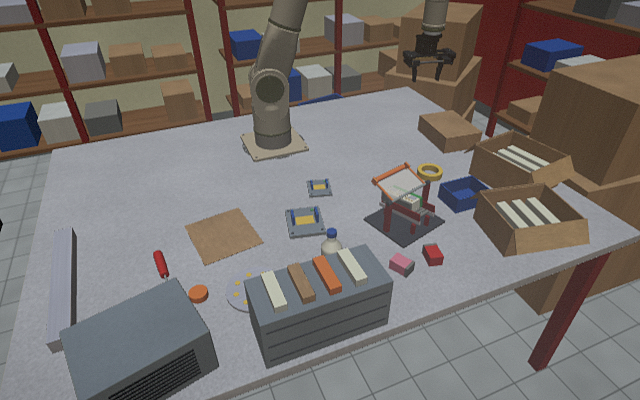

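View pics/top0.png

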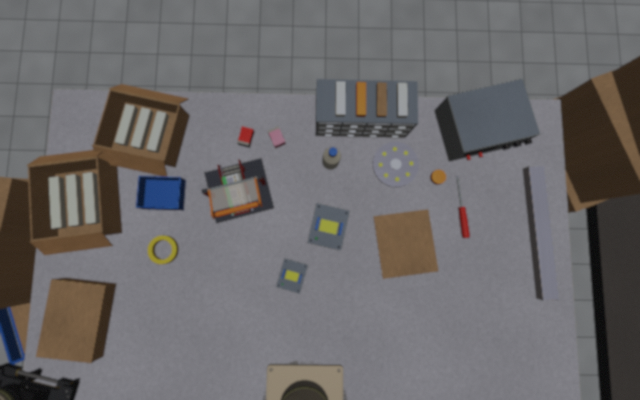

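```bash
python3 - <<'E'
from h import *
t=np.load('top0.npz');s=np.load('scene0.npz')
a=cv2.resize(t['p'][150:290,190:450],None,fx=3,fy=3,interpolation=cv2.INTER_CUBIC)
b=cv2.resize(s['p'][140:280,260:460],None,fx=4,fy=4,interpolation=cv2.INTER_CUBIC)
save('topc.png',a);save('scenec.png',b)
X=pts('top',t['d'])
for n,(u,v) in dict(lane=(237,190),jig=(328,227),mat=(406,243),bench=(350,330),small=(292,276)).items(): print(n,X[v,u],t['d'][v,u])
E
```

```text
lane [0.63254288 0.20559119 0.12214967] 1.1300722
jig [ 0.53440855 -0.06587794  0.01238121] 1.2315674
mat [ 0.48748323 -0.31586207  0.00368793] 1.239032
bench [ 0.21784459 -0.13752015  0.00315805] 1.2013006
small [0.38038065 0.04491105 0.01122771] 1.2106827
```

View pics/topc.png

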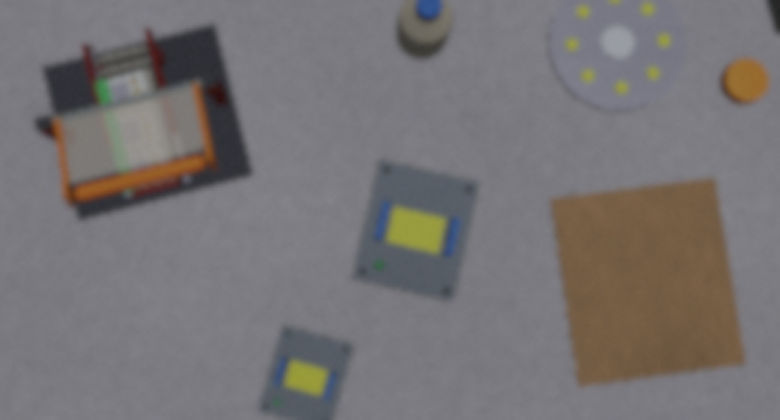

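View pics/scenec.png

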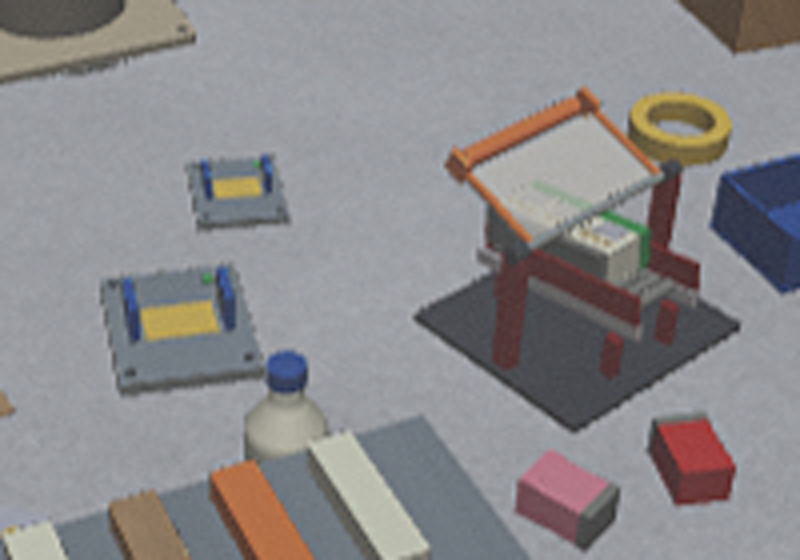

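View pics/wrist0.png

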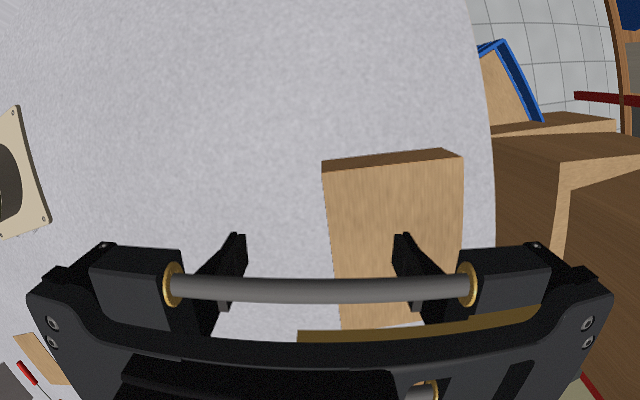

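```bash
cat >> h.py <<'E'
def onplane(name,uv,z):
    P=camera_params(name);K=np.array(P["camera_matrix"]);R=np.array(P["R"]);t=np.array(P["t"])
    uv=np.atleast_2d(uv).astype(float)
    d=np.c_[(uv[:,0]-K[0,2])/K[0,0],(uv[:,1]-K[1,2])/K[1,1],np.ones(len(uv))]@R
    o=-R.T@t
    return o+d*((z-o[2])/d[:,2])[:,None]
def rect(P):
    r=cv2.minAreaRect((P[:,:2]*1000).astype(np.float32)); return r
E
python3 - <<'E'
from h import *
t=np.load('top0.npz');p=t['p'];h=cv2.cvtColor(p,cv2.COLOR_RGB2HSV).astype(int);X=pts('top',t['d'])
v,u=np.mgrid[0:400,0:640]
def roi(a,b,c,d): return (u>=a)&(u<b)&(v>=c)&(v<d)
def big(m):
    n,l,s,c=cv2.connectedComponentsWithStats(m.astype(np.uint8));i=1+np.argmax(s[1:,4]);return l==i
def rep(n,m,z):
    uv=np.c_[u[m],v[m]]; r=rect(onplane('top',uv,z));print(n,m.sum(),r,uv.mean(0),'depthz',np.median(X[m][:,2]))
m=(h[...,2]<75)&roi(195,285,150,230);rep('plate',m,.008);cv2.imwrite('pics/m1.png',m[140:240,190:290].astype(np.uint8)*255)
m=(h[...,0]<16)&(h[...,1]>150)&(h[...,2]>150)&roi(200,270,150,225);rep('orange',m,.141)
m=(h[...,0]<20)&(h[...,1]>90)&roi(365,445,200,285);rep('mat',big(m),.003)
m=(h[...,0]>22)&(h[...,0]<35)&(h[...,1]>130)&roi(305,350,200,250);rep('bed',big(m),.014)
m=(h[...,0]>100)&(h[...,0]<130)&(h[...,1]>120)&roi(305,350,200,250);rep('walls',m,.046)
m=(h[...,2]<125)&(h[...,0]>90)&roi(303,355,198,255);rep('jigbase',big(m),.014)
E
```

```text
plate 1080 ((646.9370727539062, 231.38970947265625), (164.99520874023438, 203.0446014404297), 15.563185691833496) [244.39907407 184.99074074] depthz 0.00862725218293307
orange 0 ((0.0, 0.0), (0.0, 0.0), 0.0) [nan nan] depthz nan
mat 3220 ((486.85760498046875, -313.7666015625), (191.19300842285156, 171.63137817382812), 8.136458396911621) [405.22267081 243.60403727] depthz 0.0033316240907072647
bed 158 ((536.9678344726562, -66.42781066894531), (49.2121696472168, 31.494173049926758), 76.8173828125) [328.14556962 226.21518987] depthz 0.014758944063221176
walls 38 ((537.2149658203125, -66.40672302246094), (78.6338119506836, 34.39777374267578), 76.24623107910156) [330.44736842 226.21052632] depthz 0.04674215192496558
jigbase 1282 ((536.1748657226562, -67.27107238769531), (119.3351058959961, 143.62924194335938), 78.16474151611328) [328.27769111 226.78939158] depthz 0.013882681146107911<stdin>:8: RuntimeWarning: Mean of empty slice.
  ret = um.true_divide(
  return _methods._mean(a, axis=axis, dtype=dtype,
  ret = ret.dtype.type(ret / rcount)
```

View pics/m1.png

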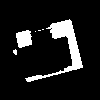

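```bash
cat >> h.py <<'E'
def plan(wps,n,src=None):
    """wps: list of (xyz mm, rpy deg) ; n rows each; rows rel. to start pose src (pos mm, rpy)"""
    if src is None:
        s=sense();src=(np.array(s['eef_pos'])*1000,s['tcp_rot'])
    p0=np.array(src[0],float);R0=Ro.from_euler('xyz',src[1],degrees=True)
    pc,Rc=p0,R0;rows=[]
    for (p,r),k in zip(wps,n):
        p=np.array(p,float);R=Ro.from_euler('xyz',r,degrees=True);dv=(Rc.inv()*R).as_rotvec()
        for i in range(1,k+1):
            s=(1-np.cos(np.pi*i/k))/2
            q=pc+s*(p-pc);Q=Rc*Ro.from_rotvec(s*dv)
            rows.append([*np.round(R0.inv().apply(q-p0),1),*np.round((R0.inv()*Q).as_rotvec(degrees=True),1)])
        pc,Rc=p,R
    print('['+','.join('['+','.join('%g'%(x+0) for x in r)+']' for r in rows)+']')
E
python3 - <<'E'
from h import *
plan([((430,173,220),(180,0,-166))],[18])
E
```

```text
[[-2.9,-2.7,0,0,0,-0.2],[-11.4,-10.8,0.1,0,0,-0.8],[-25.4,-24,0.2,0,0,-1.8],[-44.4,-41.9,0.3,0,0,-3.2],[-67.7,-64,0.4,0,0,-4.9],[-94.8,-89.6,0.6,0,0,-6.8],[-124.8,-117.9,0.8,0,0,-8.9],[-156.7,-148,1,0,0,-11.2],[-189.6,-179.2,1.2,0,0,-13.6],[-222.6,-210.3,1.4,0,0,-15.9],[-254.5,-240.4,1.6,0,0,-18.2],[-284.4,-268.7,1.8,0,0,-20.4],[-311.5,-294.3,1.9,-0.1,0,-22.3],[-334.9,-316.4,2.1,-0.1,0,-24],[-353.9,-334.3,2.2,-0.1,0,-25.3],[-367.8,-347.5,2.3,-0.1,0,-26.3],[-376.4,-355.6,2.3,-0.1,0,-27],[-379.3,-358.3,2.4,-0.1,0,-27.2]]
```

Emit:
{"op": "play_rows", "data": {
  "steps": [
    [-3,-3,0,0,0,0],
    [-11,-11,0,0,0,-1],
    [-25,-24,0,0,0,-2],
    [-44,-42,0,0,0,-3],
    [-68,-64,0,0,0,-5],
    [-95,-90,0,0,0,-7],
    [-125,-118,0,0,0,-9],
    [-157,-148,0,0,0,-11],
    [-190,-179,0,0,0,-14],
    [-223,-210,0,0,0,-16],
    [-255,-240,0,0,0,-18],
    [-284,-269,0,0,0,-20],
    [-312,-294,0,0,0,-22],
    [-335,-316,0,0,0,-24],
    [-354,-334,0,0,0,-25],
    [-368,-348,0,0,0,-26],
    [-376,-356,0,0,0,-27],
    [-380,-358,0,0,0,-27],
    [-380,-358,0,0,0,-27]
  ],
  "grip": -1,
  "newtons": 25
}}

```text
time_s: 2.05
eef_pos: [0.4309, 0.1732, 0.2225]
tcp_rot: [180.0, 0.0, -166.2]
force: [-0.4, -0.4, 0.1]
finger_gap: 0.0868
```

```bash
cat >> h.py <<'E'
def wray(uv,s,z):
    P=camera_params('wrist');K=np.array(P['camera_matrix']);M=np.array(P['mount'])
    uv=np.atleast_2d(uv).astype(float);a=(uv-K[:2,2])/[K[0,0],K[1,1]];th=np.linalg.norm(a,axis=1)
    d=np.c_[a*(np.sin(th)/th)[:,None],np.cos(th)]
    R=Ro.from_euler('xyz',s['tcp_rot'],degrees=True).as_matrix()
    d=d@(R@M[:3,:3]).T;o=np.array(s['eef_pos'])+R@M[:3,3]
    return o+d*((z-o[2])/d[:,2])[:,None]
E
python3 - <<'E'
from h import *
s=sense();p,d=read_camera('wrist');save('w1.png',p);np.savez('w1.npz',p=p,d=d,pos=s['eef_pos'],rot=s['tcp_rot']);print(s['time_s'],s['eef_pos'],s['tcp_rot'],s['qpos'])
E
```

```text
2.05 [0.43091178 0.17319315 0.22250123] [ 1.79986686e+02  5.37674381e-05 -1.66244080e+02] [-47.28203947  -2.35290254  19.38804114 107.81423158   0.79734852
  74.40350891  75.63245038]
```

View pics/w1.png

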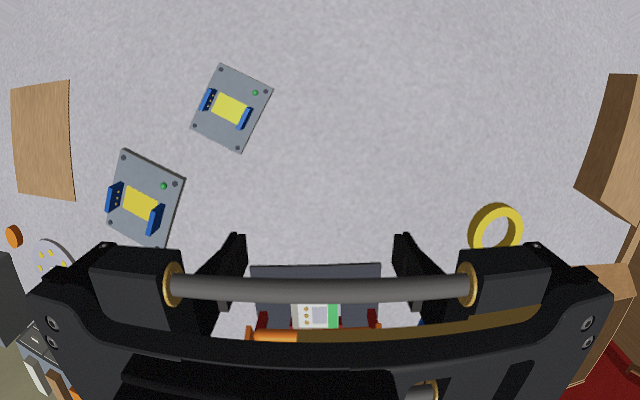

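```bash
python3 - <<'E'
from h import *
w=np.load('w1.npz');save('w1c.png',cv2.resize(w['p'][225:350,220:420],None,fx=4,fy=4,interpolation=cv2.INTER_CUBIC))
E
```

```text
(no output)
```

View pics/w1c.png

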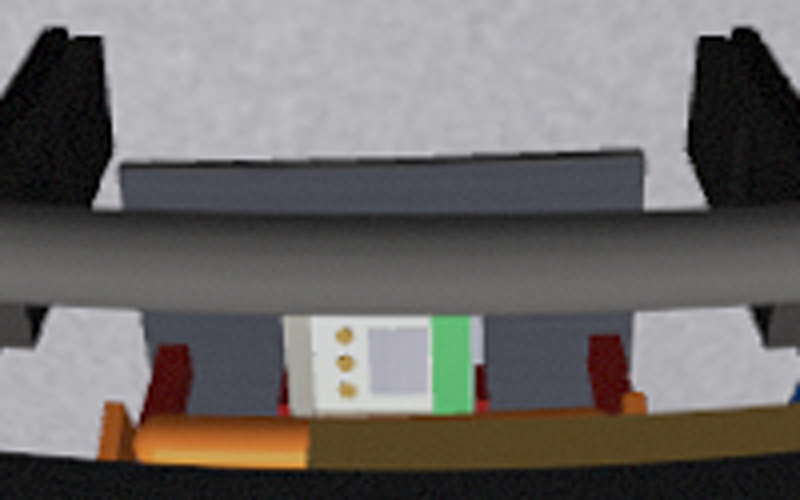

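```bash
python3 - <<'E'
from h import *
w=np.load('w1.npz');s=dict(eef_pos=w['pos'],tcp_rot=w['rot'])
c=lambda a:(np.array(a)+.5)/4-.5+[220,225]
A=wray(c([(121,165),(642,153)]),s,.008);print(A,np.linalg.norm(A[1]-A[0]))
d=A[1]-A[0];yaw=np.degrees(np.arctan2(-d[0],d[1]));print('yaw',yaw)
ex=np.array([np.cos(np.radians(yaw)),np.sin(np.radians(yaw))])
m=A.mean(0)[:2];print('origin',m+.03*ex)
B=wray(c([(287,340),(476,340),(287,400),(476,400)]),s,.087);print(B)
o=m+.03*ex;ey=np.array([-ex[1],ex[0]]);print([( (b[:2]-o)@ex,(b[:2]-o)@ey) for b in B])
# top view check
C=onplane('top',np.array([(45,67),(213,27),(250,175),(80,217)])/3.+[190,150],.008);print(C)
print([( (b[:2]-o)@ex,(b[:2]-o)@ey) for b in C])
E
```

```text
[[0.5901572  0.10987819 0.008     ]
 [0.54069159 0.28850968 0.008     ]] 0.18535386918178173
yaw 15.478171532264495
origin [0.59433636 0.20720007]
[[0.58845991 0.17693065 0.087     ]
 [0.57459019 0.2323155  0.087     ]
 [0.61277225 0.18166302 0.087     ]
 [0.59836751 0.23897602 0.087     ]]
[(np.float64(-0.013741361066156074), np.float64(-0.027603359785361343)), (np.float64(-0.01232743445320936), np.float64(0.029474230036081406)), (np.float64(0.010952153254978277), np.float64(-0.0295308891446435)), (np.float64(0.012365031856262317), np.float64(0.029547709358127634))]
[[0.70454952 0.33185401 0.008     ]
 [0.75163381 0.15353065 0.008     ]
 [0.59159347 0.10915479 0.008     ]
 [0.54429709 0.28703594 0.008     ]]
[(np.float64(0.1394825185629455), np.float64(0.09072029571805126)), (np.float64(0.13726979006232323), np.float64(-0.09370111416078264)), (np.float64(-0.028808876609040652), np.float64(-0.09375740142585684)), (np.float64(-0.02691855846047871), np.float64(0.090294441784778))]
```

```bash
cat >> h.py <<'E'
Y=np.radians(15.3);O=np.array([595,207.])
def L(x,y,z): return (O[0]+x*np.cos(Y)-y*np.sin(Y),O[1]+x*np.sin(Y)+y*np.cos(Y),z)
E
python3 - <<'E'
from h import *
plan([(L(-125,0,61),(180,0,-164.7))],[10])
E
```

```text
[[-1,-0.3,4,0,0,0],[-4.1,-1,15.4,0,0,-0.1],[-8.8,-2.1,33.3,0,0,-0.3],[-14.7,-3.6,55.8,0,0,-0.5],[-21.3,-5.1,80.7,0,0,-0.7],[-27.9,-6.7,105.7,0,0,-1],[-33.8,-8.2,128.2,0,0,-1.2],[-38.5,-9.3,146.1,0,0,-1.3],[-41.6,-10,157.5,0,0,-1.4],[-42.6,-10.3,161.5,0,0,-1.5]]
```

Emit:
{"op": "play_rows", "data": {
  "steps": [
    [-1,0,4,0,0,0],
    [-4,-1,15,0,0,0],
    [-9,-2,33,0,0,0],
    [-15,-4,56,0,0,-0.5],
    [-21,-5,81,0,0,-0.7],
    [-28,-7,106,0,0,-1],
    [-34,-8,128,0,0,-1.2],
    [-38,-9,146,0,0,-1.3],
    [-42,-10,157,0,0,-1.5],
    [-43,-10,161,0,0,-1.5],
    [-43,-10,161,0,0,-1.5]
  ]
}}

```text
time_s: 3.2
eef_pos: [0.4748, 0.174, 0.0612]
tcp_rot: [-180.0, -0.0, -164.7]
force: [-0.5, -0.0, 1.0]
finger_gap: 0.087
```

```bash
python3 - <<'E'
from h import *
s=sense();print(s['time_s'],s['eef_pos'],s['tcp_rot'])
p,d=read_camera('wrist');save('w2.png',p);p,d=read_camera('scene');save('s2.png',cv2.resize(p[100:260,320:500],None,fx=4,fy=3.7))
plan([(L(-2,0,61),(180,0,-164.7))],[14])
E
```

```text
3.2 [0.47478797 0.17403266 0.06116207] [-1.79985497e+02 -4.16922699e-02 -1.64663522e+02]
[[-1.5,0,0,0,0,0],[-6,0,0.1,0,0,0],[-13.3,0,0.1,0,0,0],[-23,0,0.2,0,0,0],[-34.6,0,0.4,0,0,0],[-47.5,0,0.5,0,0,0],[-61.1,-0.1,0.6,0,0,0],[-74.7,-0.1,0.8,0,0,0],[-87.6,-0.1,0.9,0,0,0],[-99.2,-0.1,1,0,0,0],[-108.8,-0.1,1.1,0,0,0],[-116.1,-0.1,1.2,0,0,0],[-120.6,-0.1,1.2,0,0,0],[-122.2,-0.1,1.3,0,0,0]]
```

View pics/w2.png

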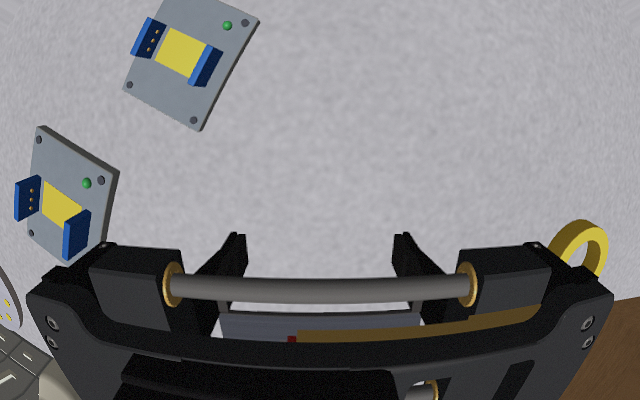

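View pics/s2.png

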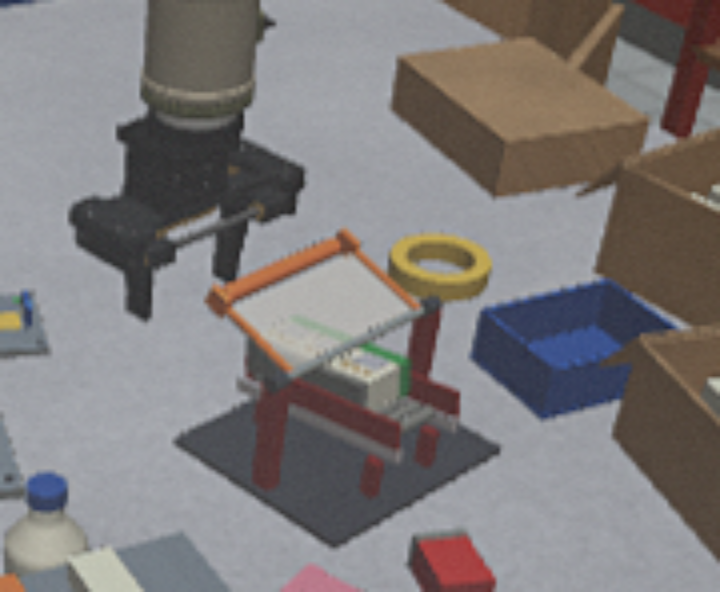

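Emit:
{"op": "play_rows", "data": {
  "steps": [
    [-3,0,0,0,0,0],
    [-10,0,0,0,0,0],
    [-20,0,0,0,0,0],
    [-30,0,0,0,0,0],
    [-40,0,0,0,0,0],
    [-48,0,0,0,0,0],
    [-55,0,0,0,0,0],
    [-62,0,0,0,0,0],
    [-69,0,0,0,0,0],
    [-75,0,0,0,0,0],
    [-78,0,0,0,0,0]
  ]
}}

```text
time_s: 4.4
eef_pos: [0.5506, 0.1948, 0.0613]
tcp_rot: [-180.0, -0.0, -164.7]
force: [-1.1, 0.7, -3.8]
finger_gap: 0.0871
```

```bash
python3 - <<'E'
from h import *
s=sense();print(s['time_s'],s['eef_pos'],s['force'],s['moment'])
p,d=read_camera('scene');save('s3.png',cv2.resize(p[100:260,320:500],None,fx=4,fy=3.7))
E
```

```text
4.4 [0.55057335 0.1947546  0.06125248] [-1.1190355   0.68583589 -3.76420967] [0.03568661 0.1727032  0.10011616]
```

View pics/s3.png

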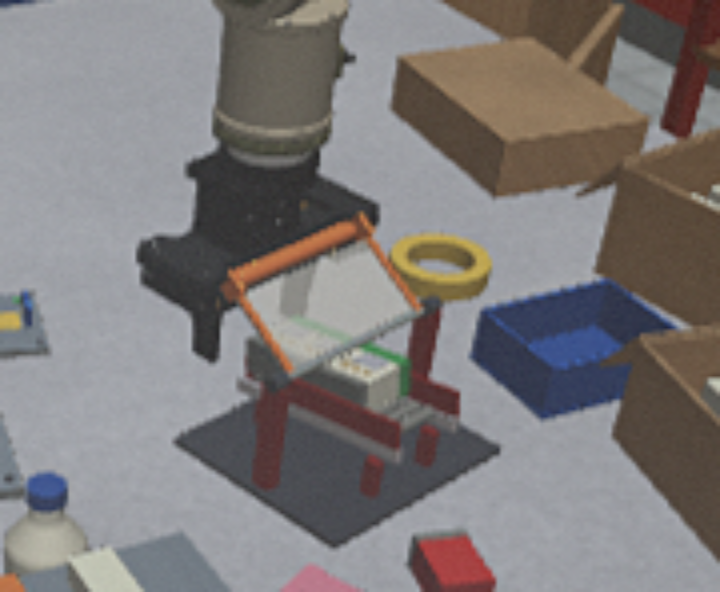

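Emit:
{"op": "play_rows", "data": {
  "steps": [
    [-3,0,0,0,0,0],
    [-8,0,0,0,0,0],
    [-14,0,0,0,0,0],
    [-21,0,0,0,0,0],
    [-28,0,0,0,0,0],
    [-34,0,0,0,0,0],
    [-39,0,0,0,0,0],
    [-42,0,0,0,0,0],
    [-44,0,0,0,0,0],
    [-44,0,0,0,0,0]
  ]
}}

```text
time_s: 5.45
eef_pos: [0.5926, 0.2063, 0.0614]
tcp_rot: [180.0, -0.0, -164.7]
force: [-4.0, 0.6, -0.8]
finger_gap: 0.0872
```

```bash
python3 - <<'E'
from h import *
s=sense();print(s['time_s'],s['eef_pos'],s['force'],s['moment'])
p,d=read_camera('scene');save('s4.png',cv2.resize(p[120:240,340:480],None,fx=5,fy=5))
p,d=read_camera('wrist');save('w4.png',p)
E
```

```text
5.45 [0.59264885 0.20634337 0.06139818] [-3.95673488  0.55052879 -0.80244021] [-2.08489262e-04  3.86940537e-01  1.31034739e-01]
```

View pics/s4.png

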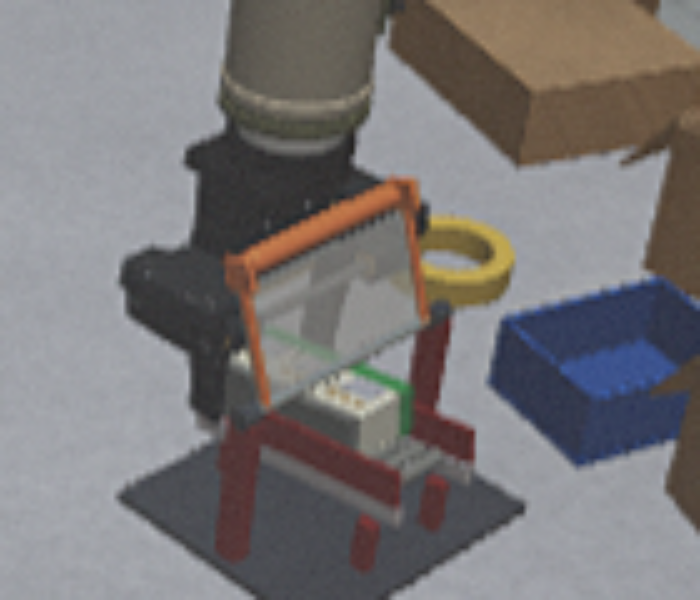

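View pics/w4.png

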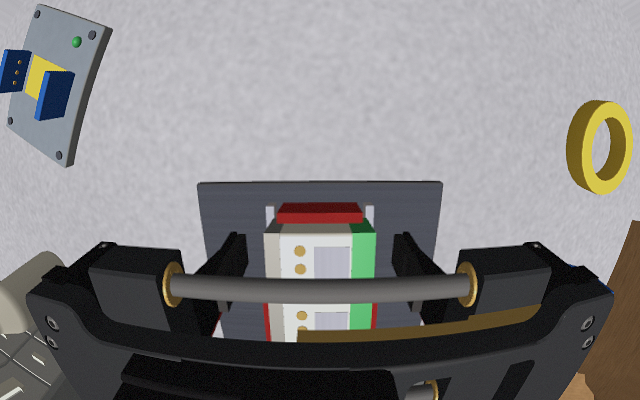

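```bash
python3 - <<'E'
from h import *
s=sense()
for uv,z in [((320,234),.084),((264,234),.084),((376,234),.084),((198,184),.008),((442,183),.008)]:
    q=wray([uv],s,z)[0]*1000;d=q[:2]-O;print(uv,d@[np.cos(Y),np.sin(Y)],d@[-np.sin(Y),np.cos(Y)])
e=s['eef_pos'][:2]*1000-O;print(e@[np.cos(Y),np.sin(Y)],e@[-np.sin(Y),np.cos(Y)])
E
```

```text
(320, 234) -23.257048918649307 0.4288505792826893
(264, 234) -23.000185467916907 -27.687754679348895
(376, 234) -23.063558092319422 28.554938397363006
(198, 184) -28.478045206662888 -92.5545996482124
(442, 183) -29.487150894489474 93.4897855671
-2.6887907185150546 -0.0400961239677233
```

Emit:
{"op": "play_rows", "data": {
  "steps": [
    [0,0,0,0,0,0],
    [0,0,0,0,0,0],
    [0,0,0,0,0,0],
    [0,0,0,0,0,0],
    [0,0,0,0,0,0],
    [0,0,0,0,0,0],
    [0,0,0,0,0,0],
    [0,0,0,0,0,0]
  ],
  "grip": 1,
  "newtons": 25
}}

```text
time_s: 6.35
eef_pos: [0.5926, 0.2063, 0.0615]
tcp_rot: [180.0, -0.0, -164.7]
force: [-3.3, 0.1, -2.0]
finger_gap: 0.0561
```

Emit:
{"op": "play_rows", "data": {
  "steps": [
    [0,0,-2,0,0,0],
    [1,0,-6,0,0,0],
    [2,0,-11,0,0,0],
    [3,0,-16,0,0,0],
    [3,0,-20,0,0,0],
    [3,0,-22,0,0,0],
    [3,0,-22,0,0,0]
  ]
}}

```text
time_s: 7.05
eef_pos: [0.5898, 0.2054, 0.084]
tcp_rot: [180.0, 0.0, -164.7]
force: [-2.7, -2.3, -1.0]
finger_gap: 0.0559
```

```bash
python3 - <<'E'
from h import *
s=sense();print(s['time_s'],s['eef_pos'],s['force'],s['finger_gap'])
p,d=read_camera('wrist');save('w5.png',p)
E
```

```text
7.05 [0.58982357 0.20537232 0.08397517] [-2.71425013 -2.29440461 -0.95137815] 0.055858724093144414
```

View pics/w5.png

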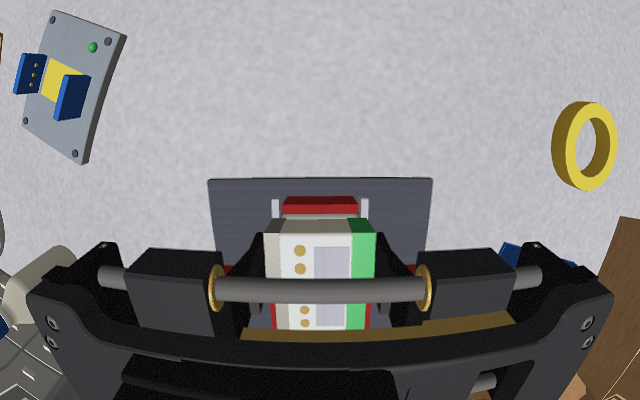

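Emit:
{"op": "play_rows", "data": {
  "steps": [
    [2,0,0,0,0,0],
    [6,0,0,0,0,0],
    [12,0,0,0,0,0],
    [19,0,0,0,0,0],
    [27,0,0,0,0,0],
    [35,0,0,0,0,0],
    [43,0,0,0,0,0],
    [51,0,0,0,0,0],
    [60,0,0,0,0,0],
    [70,0,0,0,0,0],
    [82,0,0,0,0,0],
    [95,0,0,0,0,0],
    [108,0,0,0,0,0],
    [118,0,0,0,0,0],
    [123,0,0,0,0,0],
    [125,0,0,0,0,0]
  ]
}}

```text
time_s: 8.7
eef_pos: [0.4689, 0.1726, 0.0838]
tcp_rot: [180.0, 0.0, -164.7]
force: [0.1, 0.4, -1.0]
finger_gap: 0.0558
```

```bash
python3 - <<'E'
from h import *
s=sense();print(s['time_s'],s['eef_pos'],s['force'],s['finger_gap'],s['tcp_rot'])
p,d=read_camera('wrist');save('w6.png',p)
np.savez('w6.npz',p=p)
p,d=read_camera('scene');save('s6.png',cv2.resize(p[120:240,340:480],None,fx=5,fy=5))
E
```

```text
8.7 [0.46893897 0.17258711 0.08377518] [ 0.14348666  0.3558926  -1.04831615] 0.05582421096592689 [ 1.79973627e+02  3.42344796e-02 -1.64650390e+02]
```

View pics/w6.png

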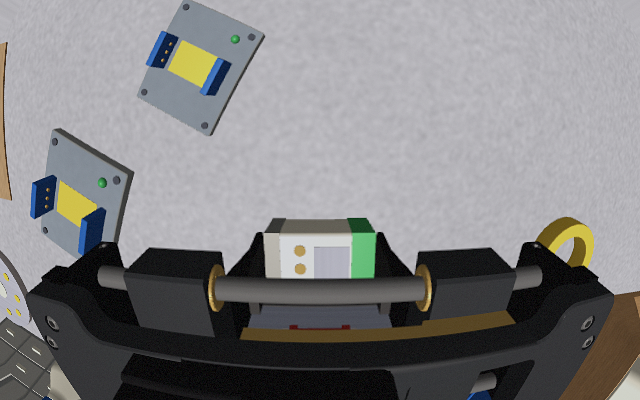

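View pics/s6.png

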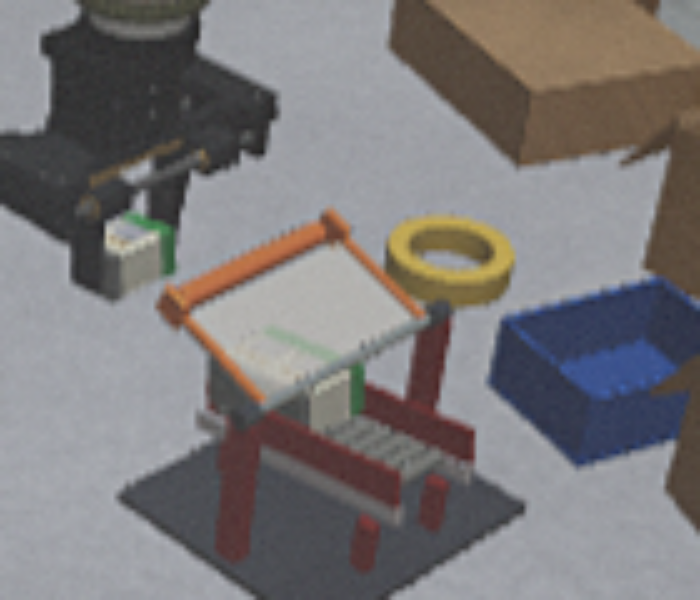

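```bash
python3 - <<'E'
from h import *
plan([((469,172.6,140),(180,-4,-164.7)),((485,-313.5,120),(180,-8,166.8))],[4,16])
E
```

```text
[[0,0,-8.2,0,0.6,0],[0.1,0.1,-28.1,0,2,0],[0.2,0.1,-48,0,3.4,0],[0.3,0.1,-56.3,0,4,0],[1.4,-4.4,-56.1,0,4.1,0.3],[4.6,-17.9,-55.5,-0.1,4.2,1.1],[9.8,-39.7,-54.6,-0.2,4.4,2.4],[16.8,-69.1,-53.4,-0.3,4.6,4.2],[25.4,-105,-51.9,-0.4,4.9,6.4],[35.2,-145.9,-50.2,-0.6,5.2,8.8],[45.8,-190.2,-48.3,-0.8,5.6,11.5],[56.8,-236.4,-46.4,-1,6,14.3],[67.9,-282.5,-44.5,-1.2,6.3,17],[78.5,-326.9,-42.6,-1.4,6.7,19.7],[88.3,-367.8,-40.9,-1.5,7,22.2],[96.8,-403.6,-39.4,-1.7,7.3,24.3],[103.9,-433,-38.2,-1.8,7.5,26.1],[109.1,-454.9,-37.2,-1.9,7.7,27.4],[112.3,-468.4,-36.7,-1.9,7.8,28.2],[113.4,-472.9,-36.5,-2,7.9,28.5]]
```

Emit:
{"op": "play_rows", "data": {
  "steps": [
    [0,0,-8,0,0.6,0],
    [0,0,-28,0,2,0],
    [0,0,-48,0,3.4,0],
    [0,0,-56,0,4,0],
    [1,-4,-56,0,4.1,0.3],
    [5,-18,-56,0,4.2,1],
    [10,-40,-55,0,4.4,2.4],
    [17,-69,-54,-0.3,4.6,4.2],
    [25,-105,-52,-0.4,4.9,6.4],
    [35,-146,-50,-0.6,5.2,8.8],
    [46,-190,-48,-0.8,5.6,11.5],
    [57,-236,-46,-1,6,14.3],
    [68,-282,-44,-1.2,6.3,17],
    [78,-327,-43,-1.4,6.7,19.7],
    [88,-368,-41,-1.5,7,22.2],
    [97,-404,-39,-1.7,7.3,24.3],
    [104,-433,-38,-1.8,7.5,26.1],
    [109,-455,-37,-1.9,7.7,27.4],
    [112,-468,-37,-1.9,7.8,28.2],
    [113,-473,-37,-2,7.9,28.5]
  ]
}}

```text
time_s: 10.8
eef_pos: [0.4836, -0.3157, 0.1201]
tcp_rot: [-179.9, -8.1, 166.6]
force: [0.0, 0.5, -0.5]
finger_gap: 0.0558
```

Emit:
{"op": "play_rows", "data": {
  "steps": [
    [0,0,0,0,0,0],
    [0,0,0,0,0,0]
  ]
}}

```text
time_s: 11.0
eef_pos: [0.4854, -0.3126, 0.1204]
tcp_rot: [180.0, -8.1, 166.9]
force: [0.2, -0.2, -1.1]
finger_gap: 0.0557
```

```bash
python3 - <<'E'
from h import *
s=sense();print(s['time_s'],s['eef_pos'],s['force'],s['finger_gap'],s['tcp_rot'],s['qpos'])
p,d=read_camera('wrist');save('w7.png',p)
p,d=read_camera('scene');save('s7.png',cv2.resize(p[140:280,160:330],None,fx=4,fy=4))
plan([((485,-313.5,18),(180,-8,166.8)),((485,-313.5,11),(180,-8,166.8))],[9,3])
E
```

```text
11.0 [ 0.48540279 -0.31255629  0.12040195] [ 0.16687083 -0.18290868 -1.10397809] 0.05570889902504279 [179.95786863  -8.07518374 166.86294961] [ -4.30858898  27.72830387  41.38794611  93.03042091 -15.60353742
  73.8734215  117.16714228]
[[-0.4,0,3.1,0,0,0],[-1.6,-0.2,11.9,0,0,0],[-3.5,-0.3,25.4,0,0,0],[-5.8,-0.5,42,0,0,0],[-8.2,-0.8,59.6,0,0,0.1],[-10.5,-1,76.2,0,0,0.1],[-12.3,-1.2,89.7,0,0,0.1],[-13.6,-1.3,98.5,0,-0.1,0.1],[-14,-1.3,101.6,0,-0.1,0.1],[-14.2,-1.3,103.3,0,-0.1,0.1],[-14.7,-1.3,106.8,0,-0.1,0.1],[-15,-1.3,108.5,0,-0.1,0.1]]
```

View pics/w7.png

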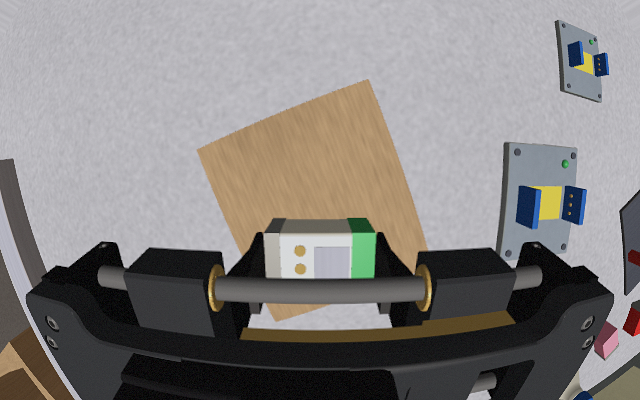

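View pics/s7.png

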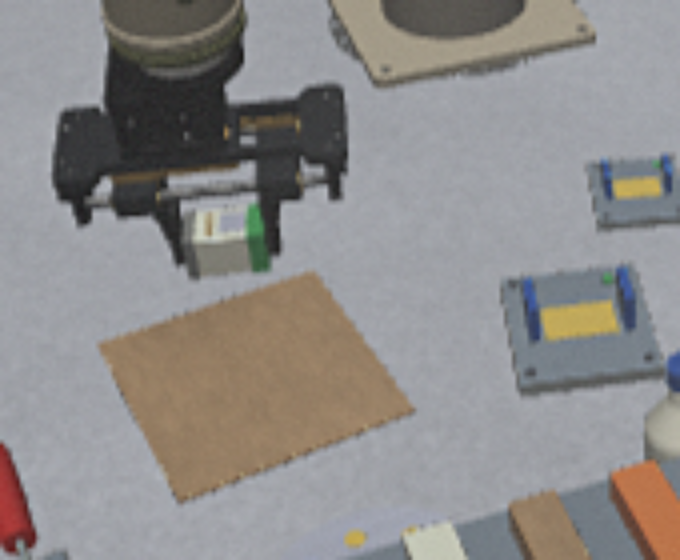

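Emit:
{"op": "play_rows", "data": {
  "steps": [
    [0,0,3,0,0,0],
    [-2,0,12,0,0,0],
    [-4,0,25,0,0,0],
    [-6,-1,42,0,0,0],
    [-8,-1,60,0,0,0],
    [-10,-1,76,0,0,0],
    [-12,-1,89,0,0,0],
    [-14,-1,98,0,0,0],
    [-14,-1,102,0,0,0],
    [-14,-1,105,0,0,0],
    [-15,-1,107,0,0,0],
    [-15,-1,108,0,0,0],
    [-15,-1,108,0,0,0]
  ]
}}

```text
time_s: 12.4
eef_pos: [0.4849, -0.3146, 0.0117]
tcp_rot: [-180.0, -8.0, 166.8]
force: [0.9, -0.2, -0.4]
finger_gap: 0.0561
```

```bash
python3 - <<'E'
from h import *
s=sense();print(s['time_s'],s['eef_pos'],s['force'],s['finger_gap'],s['tcp_rot'])
E
```

```text
12.4 [ 0.48491269 -0.31460018  0.01168746] [ 0.92580302 -0.22954243 -0.43829625] 0.05607451573001291 [-179.9929259    -8.04179381  166.78658625]
```

Just about touching; feel down a little until there is contact.

Emit:
{"op": "play_rows", "data": {
  "steps": [
    [0,0,1,0,0,0],
    [0,0,2,0,0,0],
    [0,0,2,0,0,0]
  ]
}}

```text
time_s: 12.7
eef_pos: [0.4847, -0.3145, 0.01]
tcp_rot: [180.0, -8.0, 166.8]
force: [-0.7, 1.7, 4.3]
finger_gap: 0.0557
```

Emit:
{"op": "play_rows", "data": {
  "steps": [
    [0,0,0,0,0,0],
    [0,0,0,0,0,0],
    [0,0,0,0,0,0],
    [0,0,0,0,0,0],
    [0,0,0,0,0,0],
    [0,0,0,0,0,0]
  ],
  "grip": -1
}}

```text
time_s: 13.3
eef_pos: [0.4845, -0.3144, 0.0094]
tcp_rot: [-180.0, -8.1, 166.8]
force: [-0.6, -0.0, 0.1]
finger_gap: 0.0857
```

```bash
python3 - <<'E'
from h import *
s=sense();print(s['time_s'],s['eef_pos'],s['force'],s['finger_gap'],s['tcp_rot'])
p,d=read_camera('wrist');save('w8.png',p)
plan([((485,-313.5,90),(180,-8,166.8)),((500,-315,220),(180,0,122)),((487,-314,225),(180,0,76.8))],[5,7,7])
E
```

```text
13.3 [ 0.48447365 -0.31441704  0.0094388 ] [-0.56761685 -0.01709406  0.10144162] 0.0856900050820987 [-179.99688545   -8.06883487  166.78761074]
[[1,0.1,-7.6,0,0,0],[3.8,0.4,-27.6,0,0,0],[7.2,0.7,-52.2,0,0,0],[9.9,0.9,-72.2,0,-0.1,0],[11,1,-79.8,0,-0.1,0],[11.2,1.1,-86.3,-0.2,-0.4,2.2],[11.6,1.4,-104.4,-0.6,-1.5,8.4],[12.3,1.8,-130.7,-1.2,-3,17.4],[13.1,2.2,-159.8,-1.9,-4.7,27.3],[13.8,2.6,-186,-2.6,-6.2,36.3],[14.3,2.9,-204.1,-3,-7.3,42.5],[14.4,3,-210.6,-3.2,-7.7,44.7],[15.1,2.9,-210.8,-3.3,-7.6,46.9],[17,2.6,-211.2,-3.8,-7.5,53.2],[19.7,2.2,-211.8,-4.4,-7.3,62.2],[22.7,1.8,-212.5,-5.1,-7,72.3],[25.4,1.4,-213.2,-5.7,-6.7,81.3],[27.2,1.1,-213.6,-6.2,-6.4,87.6],[27.9,1,-213.8,-6.3,-6.3,89.8]]
```

View pics/w8.png

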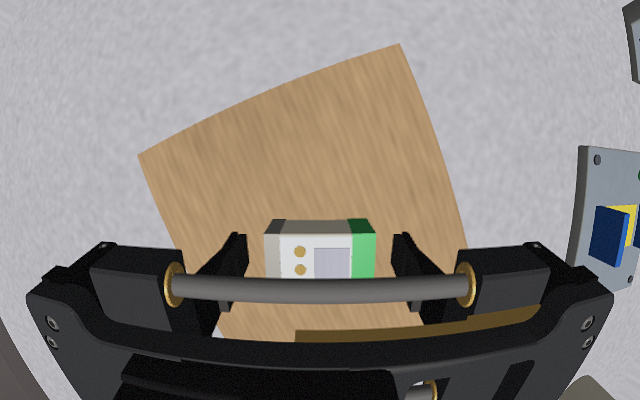

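```bash
python3 - <<'E'
from h import *
plan([((485,-314.5,90),(180,-8,166.8)),((470,-383,150),(180,0,76.8))],[5,15])
E
```

```text
[[1,0,-7.6,0,0,0],[3.7,0,-27.6,0,0,0],[7,0,-52.3,0,0,0],[9.7,0.1,-72.2,0,-0.1,0],[10.8,0.1,-79.8,0,-0.1,0],[10.8,-0.7,-80.5,-0.1,-0.1,1],[11.1,-3,-82.4,-0.3,-0.3,3.9],[11.5,-6.6,-85.5,-0.6,-0.7,8.6],[12,-11.5,-89.7,-1.1,-1.1,14.8],[12.6,-17.5,-94.7,-1.6,-1.6,22.4],[13.3,-24.2,-100.4,-2.2,-2.2,31],[14.1,-31.3,-106.5,-2.8,-2.9,40.2],[14.8,-38.7,-112.7,-3.5,-3.5,49.6],[15.6,-45.8,-118.8,-4.2,-4.2,58.8],[16.3,-52.5,-124.5,-4.8,-4.8,67.4],[16.9,-58.5,-129.5,-5.3,-5.3,75],[17.4,-63.4,-133.7,-5.7,-5.7,81.2],[17.8,-67,-136.8,-6.1,-6.1,85.9],[18.1,-69.3,-138.7,-6.3,-6.3,88.8],[18.1,-70.1,-139.4,-6.3,-6.3,89.8]]
```

Emit:
{"op": "play_rows", "data": {
  "steps": [
    [1,0,-8,0,0,0],
    [4,0,-28,0,0,0],
    [7,0,-52,0,0,0],
    [10,0,-72,0,0,0],
    [11,0,-80,-0.2,-0.2,3],
    [11,-2,-82,-0.6,-0.6,8],
    [11,-5,-84,-1,-1,14],
    [12,-10,-89,-1.5,-1.5,21],
    [12,-15,-94,-2,-2,28],
    [13,-20,-98,-2.5,-2.5,35],
    [14,-26,-103,-3,-3,42],
    [14,-33,-108,-3.5,-3.5,49],
    [15,-39,-113,-4,-4,56],
    [16,-45,-118,-4.5,-4.5,63],
    [16,-51,-123,-5,-5,70],
    [17,-57,-128,-5.4,-5.4,76],
    [17,-62,-133,-5.8,-5.8,82],
    [18,-66,-136,-6.1,-6.1,86],
    [18,-69,-138,-6.3,-6.3,89],
    [18,-70,-139,-6.3,-6.3,89.8]
  ]
}}

```text
time_s: 15.35
eef_pos: [0.47, -0.3832, 0.1503]
tcp_rot: [-180.0, 0.0, 76.7]
force: [-0.0, 0.2, -0.0]
finger_gap: 0.087
```

Emit:
{"op": "play_rows", "data": {
  "steps": [
    [0,0,0,0,0,0]
  ]
}}

```text
time_s: 15.45
eef_pos: [0.4702, -0.383, 0.15]
tcp_rot: [-180.0, 0.0, 76.9]
force: [0.3, 0.5, 0.2]
finger_gap: 0.0873
```

```bash
python3 - <<'E'
from h import *
s=sense();print(s['time_s'],s['eef_pos'],s['force'],s['finger_gap'],s['tcp_rot'],s['qpos'])
p,d=read_camera('wrist');save('w9.png',p);np.savez('w9.npz',p=p,d=d,pos=s['eef_pos'],rot=s['tcp_rot'])
E
```

```text
15.45 [ 0.47021755 -0.38298776  0.15002547] [0.30359937 0.54931881 0.17258854] 0.08727324988765749 [-1.79972175e+02  5.47922683e-04  7.68727158e+01] [-11.34675043  31.71808044  63.0606726   94.4791551  -29.44839882
  72.32811435  44.40834875]
```

View pics/w9.png

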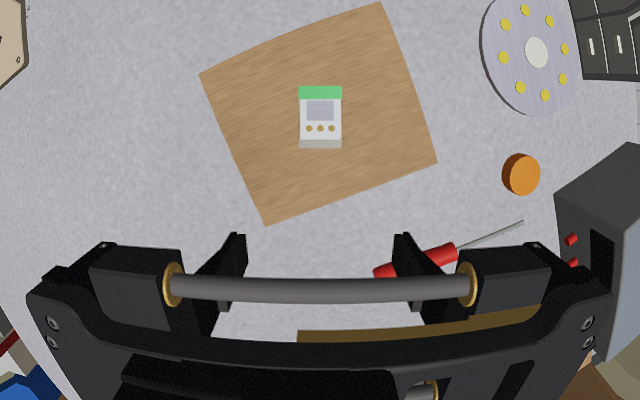

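```bash
python3 - <<'E'
from h import *
w=np.load('w9.npz');s=dict(eef_pos=w['pos'],tcp_rot=w['rot'])
save('w9c.png',cv2.resize(w['p'][75:160,285:360],None,fx=7,fy=7,interpolation=cv2.INTER_CUBIC))
h=cv2.cvtColor(w['p'],cv2.COLOR_RGB2HSV).astype(int)
m=np.zeros((400,640),bool);m[78:156,285:360]=True
m&=~((h[...,0]<22)&(h[...,1]>70))
n,l,st,c=cv2.connectedComponentsWithStats(m.astype(np.uint8));i=1+np.argmax(st[1:,4]);m=l==i;print(st[i])
v,u=np.nonzero(m);print(rect(wray(np.c_[u,v],s,.035)))
E
```

```text
[ 297   85   46   64 2702]
((485.52154541015625, -314.8162536621094), (56.988487243652344, 39.724342346191406), 76.91056823730469)
```

View pics/w9c.png

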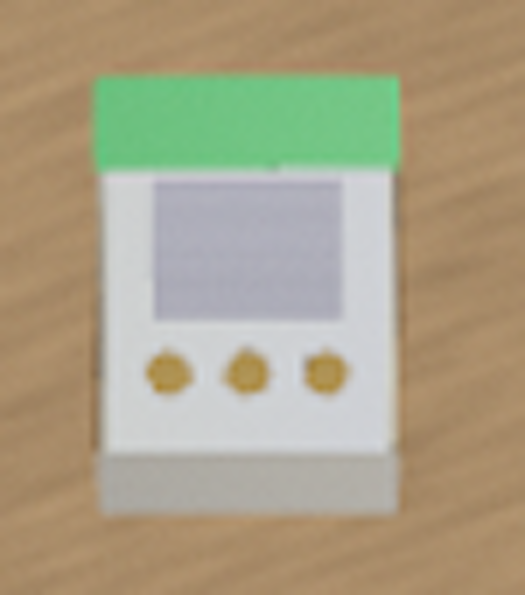

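```bash
python3 - <<'E'
from h import *
plan([((486,-314.8,110),(180,0,76.8)),((486,-314.8,8),(180,0,76.8))],[6,10])
E
```

```text
[[4.7,0,2.7,0,0,0],[17.5,0,10,0,0,0],[34.9,0,19.9,0,0,0.1],[52.4,0,29.9,0,0,0.1],[65.2,0,37.2,0,0,0.1],[69.8,0,39.8,0,0,0.1],[69.8,0,42.3,0,0,0.1],[69.8,0,49.6,0,0,0.1],[69.8,0,60.8,0,0,0.1],[69.8,0,75.1,0,0,0.1],[69.8,0,90.8,0,0,0.1],[69.8,0.1,106.6,0,0,0.1],[69.8,0.1,120.8,0,0,0.1],[69.8,0.1,132.1,0,0,0.1],[69.8,0.1,139.3,0,0,0.1],[69.8,0.1,141.8,0,0,0.1]]
```

Emit:
{"op": "play_rows", "data": {
  "steps": [
    [5,0,3,0,0,0],
    [17,0,10,0,0,0],
    [35,0,20,0,0,0],
    [52,0,30,0,0,0],
    [65,0,37,0,0,0],
    [70,0,40,0,0,0],
    [70,0,43,0,0,0],
    [70,0,50,0,0,0],
    [70,0,61,0,0,0],
    [70,0,75,0,0,0],
    [70,0,91,0,0,0],
    [70,0,107,0,0,0],
    [70,0,121,0,0,0],
    [70,0,132,0,0,0],
    [70,0,139,0,0,0],
    [70,0,142,0,0,0],
    [70,0,142,0,0,0]
  ]
}}

```text
time_s: 17.2
eef_pos: [0.486, -0.3149, 0.0075]
tcp_rot: [-180.0, 0.0, 76.8]
force: [0.0, 1.0, 0.3]
finger_gap: 0.0871
```

```bash
python3 - <<'E'
from h import *
s=sense();print(s['time_s'],s['eef_pos'],s['force'],s['tcp_rot'])
p,d=read_camera('wrist');save('w10.png',p)
E
```

```text
17.2 [ 0.48599587 -0.31485064  0.00752362] [0.01942606 0.95680319 0.33518424] [-1.79952130e+02  7.73741674e-03  7.68293374e+01]
```

View pics/w10.png

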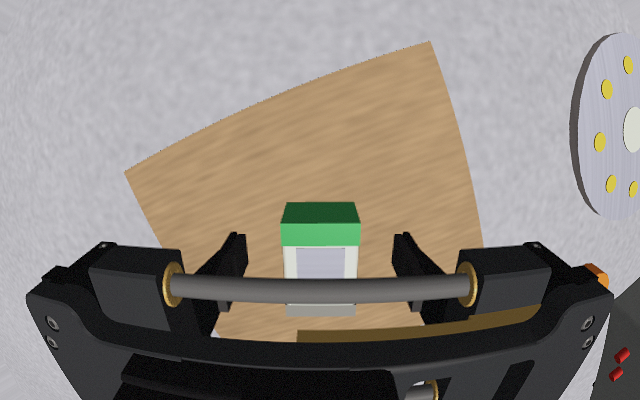

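Driver sits centred between the fingers (px 320, 230–315). Close on the long sides.

Emit:
{"op": "play_rows", "data": {
  "steps": [
    [0,0,0,0,0,0],
    [0,0,0,0,0,0],
    [0,0,0,0,0,0],
    [0,0,0,0,0,0],
    [0,0,0,0,0,0],
    [0,0,0,0,0,0],
    [0,0,0,0,0,0],
    [0,0,0,0,0,0],
    [0,0,0,0,0,0],
    [0,0,0,0,0,0]
  ],
  "grip": 1
}}

```text
time_s: 18.25
eef_pos: [0.486, -0.3148, 0.0076]
tcp_rot: [-180.0, 0.0, 76.8]
force: [0.4, 0.8, 0.5]
finger_gap: 0.0376
```

```bash
python3 - <<'E'
from h import *
# refine the jig from the wrist pictures w2/w6 not stored; use top + scene
t=np.load('scene0.npz');p=t['p'];h=cv2.cvtColor(p,cv2.COLOR_RGB2HSV).astype(int)
v,u=np.mgrid[0:400,0:640]
m=(h[...,0]>18)&(h[...,0]<35)&(h[...,1]>120)&(u>285)&(u<330)&(v>205)&(v<240)
print('bed scene',m.sum(),rect(onplane('scene',np.c_[u[m],v[m]],.014)))
plan([((486,-314.8,90),(180,0,76.8)),((510,-190,110),(180,0,76.8))],[8,8])
E
```

```text
bed scene 118 ((532.51171875, -67.80065155029297), (53.93278121948242, 33.648277282714844), 76.75762939453125)
[[0,0,-3.1,0,0,0],[0,0,-12.1,0,0,0],[0,0,-25.4,0,0,0],[0,0,-41.2,0,0,0],[0,0,-56.9,0,0,0],[0,0,-70.3,0,0,0],[0,0,-79.2,0,0,0],[0,0,-82.4,0,0,0],[4.8,-0.2,-83.1,0,0,0],[18.6,-0.8,-85.3,0,0,0],[39.2,-1.6,-88.5,0,0,0],[63.5,-2.6,-92.4,0,0,0],[87.8,-3.6,-96.2,0,0,0],[108.4,-4.4,-99.4,0,0,0],[122.2,-4.9,-101.6,0,0,0],[127,-5.1,-102.4,0,0,0]]
```

Emit:
{"op": "play_rows", "data": {
  "steps": [
    [0,0,-3,0,0,0],
    [0,0,-12,0,0,0],
    [0,0,-25,0,0,0],
    [0,0,-41,0,0,0],
    [0,0,-57,0,0,0],
    [0,0,-70,0,0,0],
    [0,0,-79,0,0,0],
    [0,0,-82,0,0,0],
    [5,0,-83,0,0,0],
    [19,0,-85,0,0,0],
    [39,0,-88,0,0,0],
    [63,0,-92,0,0,0],
    [88,0,-96,0,0,0],
    [108,0,-99,0,0,0],
    [122,0,-102,0,0,0],
    [127,0,-102,0,0,0],
    [127,0,-102,0,0,0]
  ]
}}

```text
time_s: 19.95
eef_pos: [0.515, -0.1903, 0.1092]
tcp_rot: [-179.9, -0.0, 76.9]
force: [-0.2, -0.8, -0.4]
finger_gap: 0.0377
```

```bash
python3 - <<'E'
from h import *
s=sense();print(s['time_s'],s['eef_pos'],s['force'],s['finger_gap'],s['tcp_rot'],s['qpos'])
p,d=read_camera('wrist');save('w11.png',p);np.savez('w11.npz',p=p,d=d,pos=s['eef_pos'],rot=s['tcp_rot'])
E
```

```text
19.95 [ 0.51498842 -0.19029781  0.10915784] [-0.1589448  -0.79066916 -0.41130173] 0.03767169420956208 [-1.79917150e+02 -8.07706368e-04  7.69110878e+01] [-37.26062786  27.62073242  66.36860691 105.62227187 -27.82968453
  65.39302551  25.80454006]
```

View pics/w11.png

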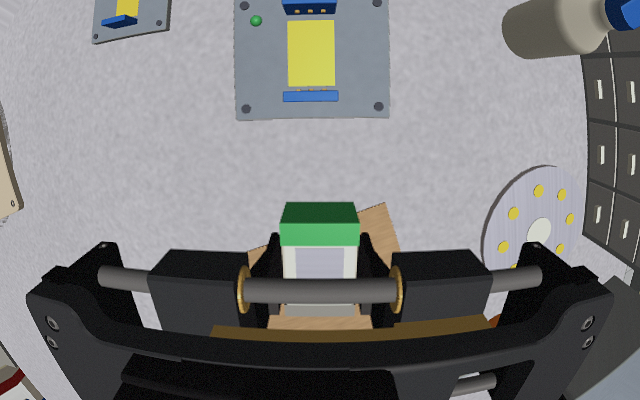

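```bash
python3 - <<'E'
from h import *
w=np.load('w11.npz');s=dict(eef_pos=w['pos'],tcp_rot=w['rot'])
p=w['p'];h=cv2.cvtColor(p,cv2.COLOR_RGB2HSV).astype(int)
v,u=np.mgrid[0:400,0:640]
R=lambda a,b,c,d:(u>=a)&(u<b)&(v>=c)&(v<d)
m=(h[...,0]>22)&(h[...,0]<35)&(h[...,1]>120)&R(270,360,10,92);P=wray(np.c_[u[m],v[m]],s,.014);print('bed',rect(P))
m=(h[...,0]>100)&(h[...,0]<125)&(h[...,1]>130)&R(270,360,86,108);print('nearwall',rect(wray(np.c_[u[m],v[m]],s,.046)),np.c_[u[m],v[m]].min(0),np.c_[u[m],v[m]].max(0))
m=(h[...,0]>100)&(h[...,0]<125)&(h[...,1]>130)&R(270,360,0,22);print(np.c_[u[m],v[m]].max(0));print('farwall base inner',wray([(288,19.5),(335,19.5)],s,.014)*1000)
C=wray([(235,119),(389,119.5)],s,.014)*1000;print('base near corners',C,np.linalg.norm(C[1]-C[0]),C.mean(0))
save('w11c.png',cv2.resize(p[0:130,220:400],None,fx=4,fy=4))
E
```

```text
bed ((535.8246459960938, -66.68363952636719), (55.70815658569336, 37.539764404296875), 77.07087707519531)
nearwall ((527.5445556640625, -103.18083953857422), (7.417112350463867, 38.87139892578125), 76.67311096191406) [283  91] [337 101]
[336  14]
farwall base inner [[524.03418734 -34.46791804  14.        ]
 [561.37676271 -43.55149028  14.        ]]
base near corners [[ 460.69354547 -105.29577095   14.        ]
 [ 586.86098631 -135.57235534   14.        ]] 129.74935333145794 [ 523.77726589 -120.43406315   14.        ]
```

View pics/w11c.png

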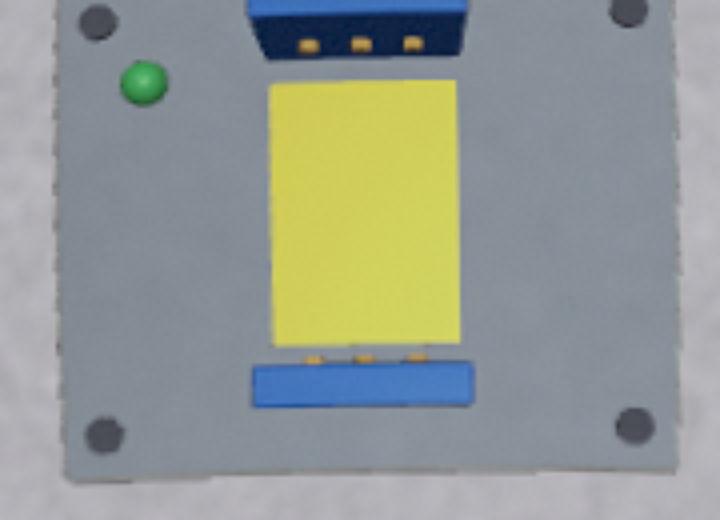

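```bash
python3 - <<'E'
from h import *
plan([((536,-66.7,80),(180,0,76.9)),((536,-66.7,24),(180,0,76.9))],[10,8])
E
```

```text
[[3.1,-0.2,0.7,0,0,0],[12,-0.7,2.8,0,0,0],[26,-1.6,6,0,0,0],[43.6,-2.6,10.1,0,0,0],[63.1,-3.8,14.6,0,0,0],[82.6,-4.9,19.1,-0.1,0,0],[100.1,-6,23.2,-0.1,0,0],[114.1,-6.8,26.4,-0.1,0,-0.1],[123,-7.3,28.5,-0.1,0,-0.1],[126.1,-7.5,29.2,-0.1,0,-0.1],[126.1,-7.5,31.3,-0.1,0,-0.1],[126.1,-7.5,37.4,-0.1,0,-0.1],[126.1,-7.5,46.5,-0.1,0,-0.1],[126.1,-7.5,57.2,-0.1,0,-0.1],[126.1,-7.5,67.9,-0.1,0,-0.1],[126.2,-7.5,77,-0.1,0,-0.1],[126.2,-7.5,83.1,-0.1,0,-0.1],[126.2,-7.5,85.2,-0.1,0,-0.1]]
```

Emit:
{"op": "play_rows", "data": {
  "steps": [
    [3,0,1,0,0,0],
    [12,-1,3,0,0,0],
    [26,-2,6,0,0,0],
    [44,-3,10,0,0,0],
    [63,-4,15,0,0,0],
    [83,-5,19,0,0,0],
    [100,-6,23,0,0,0],
    [114,-7,26,0,0,0],
    [123,-7.5,28,0,0,0],
    [126,-7.5,29,0,0,0],
    [126,-7.5,29,0,0,0],
    [126,-7.5,29,0,0,0]
  ]
}}

```text
time_s: 21.2
eef_pos: [0.5363, -0.0676, 0.0808]
tcp_rot: [-180.0, 0.0, 76.8]
force: [-0.1, 0.4, -0.1]
finger_gap: 0.0376
```

```bash
python3 - <<'E'
from h import *
s=sense();print(s['time_s'],s['eef_pos'],s['force'],s['finger_gap'],s['tcp_rot'])
p,d=read_camera('wrist');save('w12.png',p)
p,d=read_camera('scene');save('s12.png',cv2.resize(p[160:250,260:360],None,fx=6,fy=6))
plan([((536,-66.7,24),(180,0,76.9))],[8])
E
```

```text
21.2 [ 0.53628982 -0.06763122  0.08081672] [-0.05871336  0.35901093 -0.09520573] 0.0375744441676601 [-1.79974418e+02  1.77194419e-02  7.67630479e+01]
[[0,0,2.2,0,0,0],[0.1,-0.1,8.3,0,0,0],[0.3,-0.2,17.5,0,0,0],[0.4,-0.2,28.4,0,0,-0.1],[0.6,-0.3,39.3,0,0,-0.1],[0.7,-0.4,48.5,0,0,-0.1],[0.8,-0.5,54.7,0,0,-0.1],[0.8,-0.5,56.8,0,0,-0.1]]
```

View pics/w12.png

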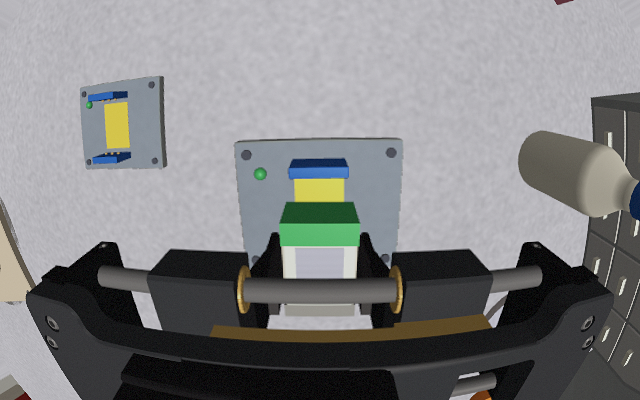

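View pics/s12.png

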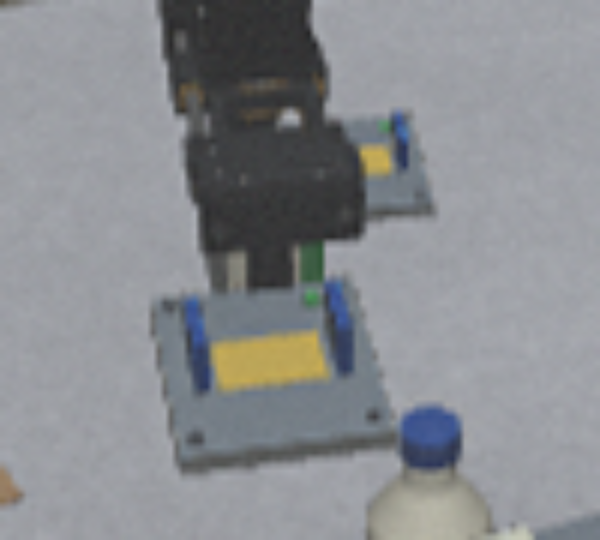

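Emit:
{"op": "play_rows", "data": {
  "steps": [
    [0,0,2,0,0,0],
    [0,0,8,0,0,0],
    [0.5,0,17,0,0,0],
    [1,0,26,0,0,0],
    [1,0,34,0,0,0],
    [1,0,40,0,0,0],
    [1,0,43,0,0,0]
  ]
}}

```text
time_s: 22.0
eef_pos: [0.5362, -0.0659, 0.0368]
tcp_rot: [-179.9, 0.0, 76.8]
force: [-0.5, -0.2, -1.1]
finger_gap: 0.038
```

```bash
python3 - <<'E'
from h import *
s=sense();print(s['time_s'],s['eef_pos'],s['force'],s['finger_gap'],s['tcp_rot'])
p,d=read_camera('wrist');save('w13.png',cv2.resize(p[130:340,210:430],None,fx=3,fy=2.8))
E
```

```text
22.0 [ 0.53621044 -0.06586174  0.0368207 ] [-0.48166062 -0.19655016 -1.10406446] 0.038035313636496336 [-1.79909324e+02  2.62795765e-02  7.68211799e+01]
```

View pics/w13.png

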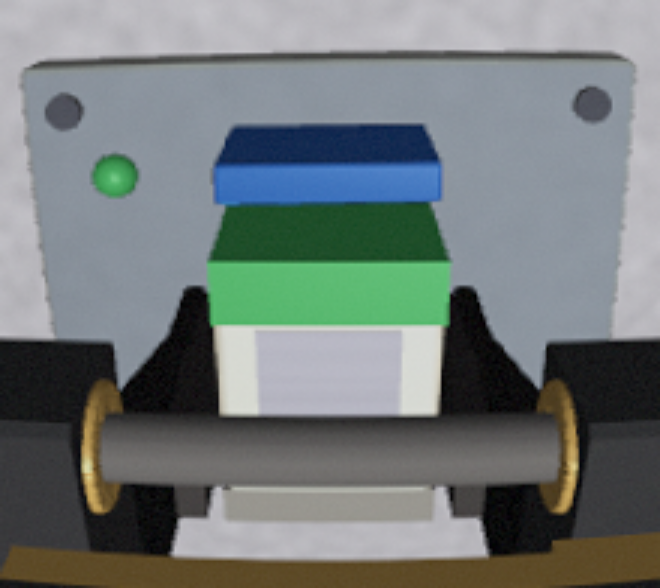

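Emit:
{"op": "play_rows", "data": {
  "steps": [
    [-0.5,0,3,0,0,0],
    [-0.5,0,8,0,0,0],
    [-0.5,0,12,0,0,0],
    [-0.5,0,15,0,0,0],
    [-0.5,0,17,0,0,0],
    [-0.5,0,18,0,0,0],
    [-0.5,0,18,0,0,0]
  ]
}}

```text
time_s: 22.75
eef_pos: [0.5364, -0.0663, 0.0195]
tcp_rot: [-180.0, 0.0, 76.8]
force: [0.5, 0.2, -1.0]
finger_gap: 0.0382
```

Emit:
{"op": "play_rows", "data": {
  "steps": [
    [0,0,0.5,0,0,0],
    [0,0,1,0,0,0],
    [0,0,1.5,0,0,0],
    [0,0,1.5,0,0,0]
  ]
}}

```text
time_s: 23.15
eef_pos: [0.5366, -0.0662, 0.0186]
tcp_rot: [-180.0, -0.0, 76.8]
force: [-3.1, 1.0, 5.8]
finger_gap: 0.0377
```

Contact (about 6 N). Release.

Emit:
{"op": "play_rows", "data": {
  "steps": [
    [0,0,0,0,0,0],
    [0,0,0,0,0,0],
    [0,0,0,0,0,0],
    [0,0,0,0,0,0],
    [0,0,0,0,0,0],
    [0,0,0,0,0,0],
    [0,0,0,0,0,0]
  ],
  "grip": -1
}}

```text
time_s: 23.85
eef_pos: [0.5364, -0.0662, 0.0181]
tcp_rot: [-180.0, 0.0, 76.8]
force: [-0.2, 0.2, -0.8]
finger_gap: 0.0834
```

Emit:
{"op": "play_rows", "data": {
  "steps": [
    [0,0,-3,0,0,0],
    [0,0,-10,0,0,0],
    [0,0,-22,0,0,0],
    [0,0,-40,0,0,0],
    [0,0,-60,0,0,0],
    [0,0,-80,0,0,0],
    [-5,0,-95,0,0,0],
    [-15,0,-110,0,0,0],
    [-35,0,-125,0,0,0],
    [-60,0,-140,0,0,0],
    [-85,0,-150,0,0,0],
    [-105,0,-155,0,0,0],
    [-115,0,-155,0,0,0],
    [-120,0,-155,0,0,0],
    [-120,0,-155,0,0,0]
  ]
}}

```text
time_s: 25.35
eef_pos: [0.5087, -0.1838, 0.1729]
tcp_rot: [-179.9, 0.0, 76.8]
force: [0.6, 0.1, 0.1]
finger_gap: 0.0872
```

```bash
python3 - <<'E'
from h import *
s=sense();print(s['time_s'],s['eef_pos'],s['force'],s['finger_gap'],s['tcp_rot'])
p,d=read_camera('wrist');save('w14.png',p);np.savez('w14.npz',p=p,d=d,pos=s['eef_pos'],rot=s['tcp_rot'])
p,d=read_camera('scene');save('s14.png',cv2.resize(p[100:300,140:460],None,fx=2.4,fy=2.4))
p,d=read_camera('top');save('t14.png',p)
E
```

```text
25.35 [ 0.50870903 -0.18384764  0.1728952 ] [0.64441707 0.11197077 0.05300095] 0.08715147675310066 [-1.79925661e+02  1.99653022e-03  7.67537291e+01]
```

View pics/w14.png

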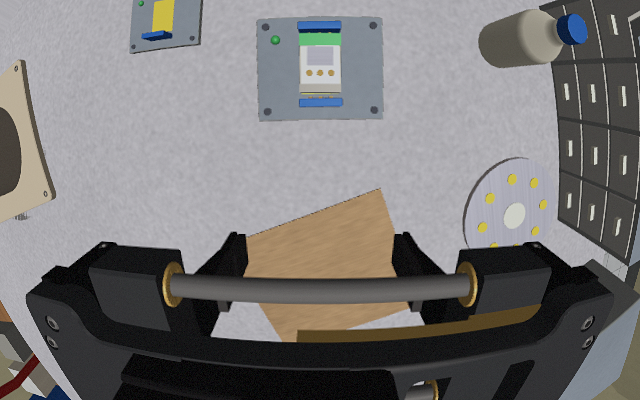

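View pics/s14.png

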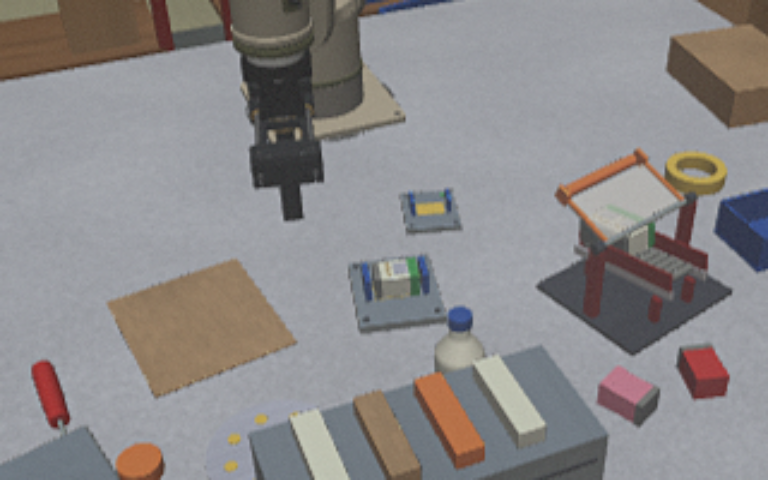

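View pics/t14.png

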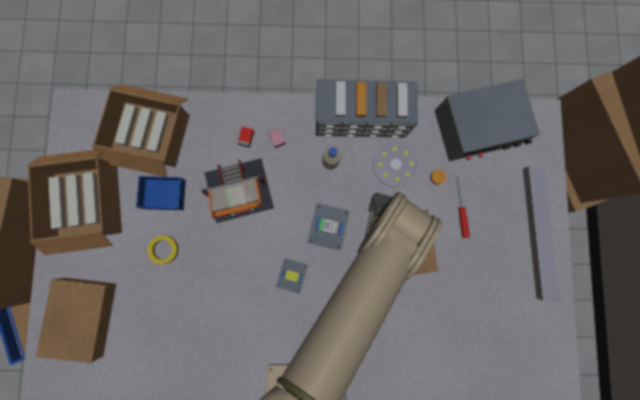

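```bash
python3 - <<'E'
from h import *
t=np.load('scene0.npz');p,d=read_camera('scene')
X0,X1=pts('scene',t['d']),pts('scene',d)
h=lambda p:cv2.cvtColor(p,cv2.COLOR_RGB2HSV).astype(int)
v,u=np.mgrid[0:400,0:640];r=(u>365)&(u<450)&(v>155)&(v<215)
for P,X in((t['p'],X0),(p,X1)):
    q=h(P);m=r&(q[...,0]<14)&(q[...,1]>130)&(q[...,2]>140)
    print('orange',m.sum(),u[m].mean(),v[m].mean(),np.percentile(X[m][:,2],[5,50,95]))
# jig driver top flatness via scene depth
m=(u>300)&(u<313)&(v>205)&(v<213)
A=X1[m];A=A[A[:,2]>.038];c,*_=np.linalg.lstsq(np.c_[A[:,:2]-A[:,:2].mean(0),np.ones(len(A))],A[:,2],rcond=None);print(len(A),c,A[:,2].min(),A[:,2].max(),A.mean(0))
s=sense();print(s['time_s'],s['force'])
E
```

```text
orange 166 392.9759036144578 176.06626506024097 [0.12284528 0.14661264 0.15205634]
orange 171 392.7368421052632 176.08187134502924 [0.12199628 0.14619702 0.15203314]
64 [ 0.06835862 -0.01623842  0.04819189] 0.04409212484124583 0.05187007982013845 [ 0.53113903 -0.05812393  0.04819189]
25.55 [0.43168867 0.18167829 0.13643749]
```

```bash
python3 -c "
from h import *
print(finish_job())"
```

```text
the job is handed in; nothing more can be done
None
```

The job is done and handed in at about 25.6 s on the robot's clock.

**What I did:**
- I slid the hand into the lane, which pushed the flap open, and gripped the front driver by its ends.
- I lifted the driver over the stop and drew it out. The flap fell shut behind the hand.
- I set the driver flat on the cardboard and let go, then took it again by its long sides.
- I lowered it onto the larger jig's bed, released it at light contact (about 6 N) and backed the hand away.

**Last checks:**
- **Driver:** In the wrist and scene pictures it lies between the blue walls, right side up. By the scene depth its top averages about 48 mm, where 46 mm was expected. A plane fitted to that top gave a slope of about 0.07. I put this down to depth noise, since both pictures show it flat.
- **Flap:** The lip matches its shut position in the first picture, to within about 0.3 px and 1 mm.
- **Lane:** When I drew the front driver out, the scene picture showed the others still in the lane and moved forward. The final pictures show nothing out of place there, but I did not measure that they sit against the stop.
- **Bench:** By eye, nothing else on the bench moved. The arm hides part of the cardboard in the last top view.

No check failed.

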